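# Load two cells into the tester's sprung feed track

### The arm

A 7-joint arm with a two-finger parallel gripper is mounted at the origin on the work surface. World frame = base frame: x ahead of the robot, y to its left, z up, the work surface at z = 0. Lengths are in mm, angles in rad, forces in N, time in s.
With the tool pointing down it reaches from about 350 to 900 mm from the base axis. Payload 7.2 kg.
Tool frame: the origin (TCP) lies on the front face of the gripper's body, between the roots of the fingers; the fingertips stand 80 mm ahead of it and the grasp point (between the pads) lies 61 mm ahead of it (hold_point_z is the distance from the TCP to the grasp point, in mm); z points along the fingers, y is the line along which they close (so a half turn about z gives the same grasp; the last joint's range is limited). The gripper opens to 88 mm and grips with 3 to 60 N. Pads are 20 mm wide; open, the fingers measure 115 mm over their backs; the gripper's body (75 mm by 178 mm) begins 61 mm behind the grasp point.
Start: joints at [1.041, 0.411, -0.013, 1.596, 0.006, 1.134, -0.082], TCP at [278.463, -559.539, 302.653] pointing down, gripper open.
Joint ranges: [-2.95, 2.95], [-0.29, 1.99], [-1.47, 1.44], [0.14, 2.54], [-1.03, 4.17], [0.13, 1.85], [-2.86, 2.86]. Speed limits (rad/s): [2.39, 2.39, 3.01, 3.01, 3.14, 3.14, 3.14].

### API

Orientations are given as a 3x3 rotation matrix whose columns are the frame's x, y, z axes.
In Python, from cell import * gives the robot as it stands.
- The arm moves only by the tool jog_arm, never from a script. Its argument "motion" is a list that holds one entry, the list of rows, each a list of 5 numbers: the closure in counts, from 0 (fully open) to 255 (shut), then the shift along the tool's x, y, z in cm, then the turn about the tool's z in degrees. In form: [[[claw, dx, dy, dz, spin], ...]]. A call has 1 to 12 rows; each row shifts and turns the commanded pose from where the row before left it, along the tool's axes as they then stand; what a row does not reach is not made up. A row lasts 1/12 s, in which the tool goes at most 41.7 mm and 7.16 degrees, less where a joint would pass 70% of its speed; a pose out of reach is approached as far as the arm can. A call is refused whole if a number of a shift passes 4.17 or a number of a turn 7.16, either way. A call with a gripper value outside its range is refused whole. The fingers move at their own pace and stop on an object; "newtons" is the grip in N (left out, the last holds). Time passes only in rows, so rows that do not move let the fingers close. It gives the time, the measured TCP pose, the force, the opening and the grip force at its end, in the units of the state.
- get_state(): the state, without advancing time (a new reading comes with each control period).
- capture(name): name is "scene" or "top"; returns a dict with "pixels" (400x640x3 uint8, blue, green, red), "range_z" (400x640 float32, mm along the optical axis (not along the pixel's ray), 0 where there is no reading), "vfov" (degrees; the focal length in pixels is half the picture's height over the tangent of half this angle, whatever the lens; pixels are square), "cx", "cy" (the principal point, pixels), "dist_coeffs" ([k1, k2, p1, p2, k3] as OpenCV has them; the pictures are not rectified), "world_to_cam" (4x4, takes a point from world to camera coordinates). Camera axes: x right, y up, looking along -z (the intrinsics and any distortion apply to the point x, -y, -z); pixel columns grow to the right and rows downward; lengths in mm; the calibration is good to about 2 mm. A picture is of the moment at which its call begins.
- sign_off(): hands the job in; it is judged then, once.
The state is a dict: "t": time; "joint_positions": joint angles; "joint_vel": joint speeds; "joint_torque": joint torques, N m; "ee_pos": TCP position; "tcp_rot": TCP orientation; "contact_force": force on the tool from outside, world axes, zero at the start; "moment": the same for the moment, N m; "finger_gap": opening from 0.0 (shut) to 1.0 (fully open); "finger_force": force on a finger pad.
Only numpy, scipy, OpenCV 4.12 (cv2) and the standard library are available. Lean on these libraries where they do the work, as an engineer would, in place of code of your own. Each camera call takes 0.05 s, during which the arm holds its last target. There are 200 camera calls.

### The job

Load the two blue battery cells into the sprung feed track: draw the red handle back against its spring until it reaches the notch in the side of its slot, park it in there and let go, and stand both blue cells upright in the green channel while the follower is held back. Then bring the handle out of the notch and ease the follower up, never letting it snap, until its spring alone holds the two cells together against the nose, and let go. Work gently: do not haul on the stop, ram the cells or crush them together, and leave the maroon cell and everything else alone.

Things in the scene. Friction and masses are not known exactly. Their poses are not given: they have to be found in the camera images.
- track: feed track fixed to the table: aluminium base 255 x 68 x 6 mm, green-walled channel for upright cells. Origin on the table under the middle of the grey nose's inner face; z up, +x the way the follower pushes. Nose inner face x = 0, 12 mm thick, 46 mm high; the walls run back to x = -78 mm, the base to x = -243 mm.
- channel (a point): on the track's centre line, on the channel floor (z = 6 mm) at track x = -35 mm, axes as the track's. Channel 28.5 mm wide between 6 mm walls, with lips flaring outwards from z = 28 to 36 mm.
- slot (a point): centre line of the handle's slot at track x = -103 mm, y = 0, z = 30 mm, axes as the track's. A steel gate (z 26 to 34 mm) along the +y side keeps the post in a straight run along x; at the run's rear end a notch opens towards +y, 12 mm deep, 12.5 mm wide for the 10 mm post, and keeps the post from going forward once in it.
- slot_end (a point): track x = -180 mm, y = 0, z = 30 mm: mean place of the post's centre when against the rubber stop that closes the run. The gate was set by hand, so stop and notch together lie up to 16 mm before or behind this, unmeasured: find them by feel or sight (stop met at follower 61 to 93 mm). On the stop, the post faces the notch with 2.5 mm to spare in front. Load the stop with under 20 N.
- follower (a joint): orange follower plate (24 mm wide, 47 mm high) that slides in the channel, m drawn back along the track's -x from its foremost place; at 0 its face is at track x = -16 mm, so at value v at x = -16 mm - v. A spring pushes it forward with about 5.5 N at 0, rising 0.055 N per mm, plus 0.5 N of friction. Two cells pressed to the nose hold it at 0.036.
- handle (a joint): cross slide of the red handle on the follower, m towards the track's +y: 0 in the straight run, 0.012 fully in the notch. Stays where left (1 N friction).
- handle_grip (a point): middle of the red grip, a 14 x 14 mm block 30 mm tall (z 62 to 92 mm) with sides along the track's x and y, on a 10 mm round steel post. At follower 0 and handle 0 it is at track x = -103 mm, y = 0, z = 77 mm; it moves with both.
- spring_unit: grey spring housing (20 x 50 x 36 mm high) at the track's rear end, track x = -220 to -240 mm, which carries follower and handle; origin and axes the same as the track's.
- holder: black block 170 x 56 x 22 mm, fixed, with three round wells 28 mm across, 14 mm deep, 56 mm apart along its x axis, one cell in each. Origin: centre of its underside.
- cell_a: blue battery cell, upright cylinder 26 mm across and 70 mm tall, about 90 g; origin: centre of its underside, z up its axis. Stands in a well with its foot 8 mm above the table.
- cell_b: the other blue cell, the same.
- cell_r: maroon cell, same size: to be left in its well. Which cell is in which well varies.
- screwdriver: yellow-handled screwdriver, 180 mm, 13 mm half height, lying between holder and track; leave alone. Origin: its middle, underside.
- strip_reel: copper reel 84 mm across, 18 mm high; leave alone. Origin: centre of its underside.
- screw_cup: white cup 70 mm across, 60 mm tall; leave alone. Origin: centre of its underside.
Not all that is in view belongs to the job. What is shaped like the cell_b but yellow is not meant.

How it is judged (in metres and radians):
On the way, in this order (a step that is already met when the one before it is completed fails the run):
1. the follower is parked: handle in the notch, hand off it (value of joint follower above 0.055 m and value of joint handle above 0.007 m and contact force between the fingers and spring_unit below 0.3 N and distance between the grasp point and handle_grip above 0.03 m), for 0.3 s.
2. both blue cells stand on the channel floor while the follower is still parked (value of joint follower above 0.055 m and value of joint handle above 0.007 m and x of cell_a in the frame of track between -0.072 and -0.008 m and y of cell_a in the frame of track between -0.004 and 0.004 m and z of each of cell_a, cell_b in the frame of track below 0.009 m and angle between each of cell_a, cell_b's own z axis and vertical below 0.1 rad and linear speed of each of cell_a, cell_b below 0.02 m/s and x of cell_b in the frame of track between -0.072 and -0.008 m and y of cell_b in the frame of track between -0.004 and 0.004 m), for 0.2 s.
At the end, for the whole second after the job is handed in: both blue cells stand upright (within 0.1 rad) on the channel floor, at rest, side by side against the nose (origins within 44 mm of it, 4 mm of the centre line), the handle is out of the notch (under 5 mm) and the released follower stands at 33 to 39 mm, pressing on them (x of cell_a in the frame of track between -0.044 and -0.008 m and y of cell_a in the frame of track between -0.004 and 0.004 m and z of each of cell_a, cell_b in the frame of track below 0.009 m and angle between each of cell_a, cell_b's own z axis and vertical below 0.1 rad and linear speed of each of cell_a, cell_b below 0.02 m/s and x of cell_b in the frame of track between -0.044 and -0.008 m and y of cell_b in the frame of track between -0.004 and 0.004 m and value of joint handle below 0.005 m and value of joint follower between 0.033 and 0.039 m and distance between the grasp point and handle_grip above 0.03 m); the robot touches nothing.
It fails at once if the follower snaps forward (faster than 0.3 m/s) (velocity of joint follower below -0.3 m/s).
It fails at once if the handle is pulled against the rubber stop with over 20 N (besides what the spring takes) (contact force between spring_unit and rubber_stop above 20 N).
It fails at once if a blue cell is rammed into the track with over 60 N (contact force between any of cell_a, cell_b and track above 60 N).
It fails at once if the cells are pressed together with over 30 N (contact force between cell_a and cell_b above 30 N).
It fails at once if the maroon cell, the screwdriver, the reel or the cup is moved by more than 20 mm (distance of any of cell_r, screwdriver, strip_reel, screw_cup from where it was at the start of the episode above 0.02 m).
It also fails if it takes over 72 s, if anything falls off the work surface, if the arm or the gripper's body presses on something with over 40 N, if the wrist force passes 120 N, or if a joint passes its speed limit or range.

## Working session

There is one attempt and no reset: what is moved stays moved. The work goes in short steps, Python scripts to look and compute and a tool call to move; the robot and the scene stay as the last step left them, time stands still between calls to the robot, and variables do not carry over. Pictures are saved under pics/ and viewed, at most 10 in all, crops included, and the job is handed in when it is done.

Besides the shell and the picture viewer there is one more tool, called after "Emit:" as name([rows], argument=value, ...), one row to a line, values as JSON. jog_arm: Moves the arm, as the interface text tells. Its arguments: {"type":"object","properties":{"motion":{"type":"array"},"newtons":{"type":"number"}},"required":["motion"]}

```bash
ls; mkdir -p pics; cat > h.py <<'E'
from cell import *
import numpy as np, cv2
def cam(name):
    c=capture(name); f=200/np.tan(np.radians(c['vfov'])/2)
    c['K']=np.array([[f,0,c['cx']],[0,f,c['cy']],[0,0,1]]); c['D']=np.array(c['dist_coeffs'],float)
    c['W']=np.array(c['world_to_cam']); return c
def ray(c,uv):
    p=cv2.undistortPoints(np.array(uv,float).reshape(-1,1,2),c['K'],c['D']).reshape(-1,2)
    d=np.c_[p[:,0],-p[:,1],-np.ones(len(p))]
    R=c['W'][:3,:3]; return -R.T@c['W'][:3,3], d@R
def onz(c,uv,z):
    o,d=ray(c,uv); return o+d*((z-o[2])/d[:,2])[:,None]
def depthpts(c,uv):
    uv=np.array(uv).reshape(-1,2); o,d=ray(c,uv)
    r=c['range_z'][uv[:,1].astype(int),uv[:,0].astype(int)]; return o+d*r[:,None]
E
python3 - <<'E'
from h import *
for n in ('scene','top'):
    c=cam(n); cv2.imwrite(f'pics/{n}0.png',c['pixels']); np.savez(f'{n}0.npz',**c)
    print(n,c['vfov'],c['D'],-c['W'][:3,:3].T@c['W'][:3,3])
s=get_state();print({k:np.round(v,3).tolist() for k,v in s.items()})
E
```

```text
pics
scene 47.95305292347863 [0.04038452 0.         0.         0.         0.        ] [1056.07316837 -411.15682319  623.28168738]
top 43.3012883232477 [-0.00269431  0.          0.          0.          0.        ] [ 518.32481579    1.38171992 1048.76153502]
{'t': 0.1, 'joint_positions': [1.041, 0.412, -0.013, 1.597, 0.006, 1.134, -0.082], 'joint_vel': [-0.001, -0.002, -0.001, -0.003, 0.001, 0.001, 0.001], 'joint_torque': [0.002, -58.91, 0.643, -29.171, -0.054, 0.015, 0.0], 'ee_pos': [278.295, -559.24, 301.907], 'tcp_rot': [[0.895, 0.446, -0.001], [0.446, -0.895, 0.001], [-0.0, -0.001, -1.0]], 'contact_force': [0.478, -1.061, 0.471], 'moment': [0.025, -0.037, 0.013], 'finger_force': 0.0, 'finger_gap': 0.999}
```

View pics/scene0.png

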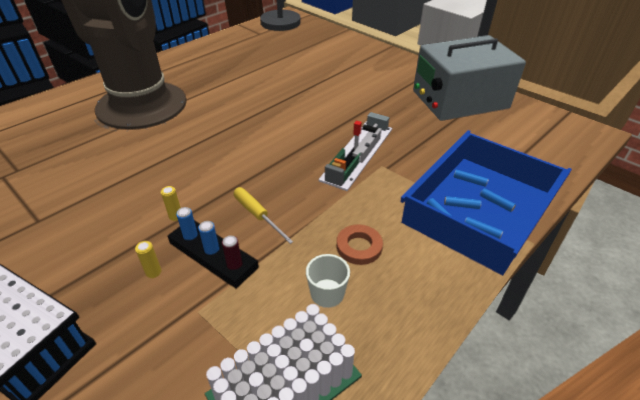

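View pics/top0.png

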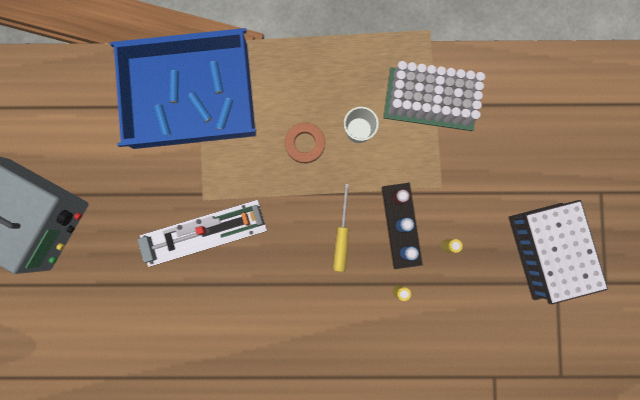

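The scene view shows the holder with two blue cells and one maroon, two standing yellow decoys, and the track beyond. In the top view the maroon cell is at (402,196), the blue ones at (407,225) and (411,254), the yellow ones at (455,246) and (404,294). The track runs from (147,250) to (260,215), with the red grip at about (200,230). The blue cells in the bin are lying loose and aren't in holder wells. The two blue ones in the black wells fit the description.

```bash
python3 - <<'E'
from h import *
c=dict(np.load('top0.npz')); im=c['pixels']; W=c['W']
a=cv2.resize(im[180:305,380:470],None,fx=4,fy=4,interpolation=cv2.INTER_CUBIC)
b=cv2.resize(im[190:275,130:275],None,fx=5,fy=5,interpolation=cv2.INTER_CUBIC)
cv2.imwrite('pics/crA.png',a); cv2.imwrite('pics/crB.png',b)
# heights via depth
vv,uu=np.mgrid[0:400,0:640]; P=depthpts(c,np.c_[uu.ravel(),vv.ravel()]).reshape(400,640,3)
np.save('P0.npy',P)
# cell tops: depth z 70..85 in the holder region
m=((P[...,2]>72)&(P[...,2]<90)); m[:, :375]=0; m[:185]=0; m[:,480:]=0; m[310:]=0
n,l,st,ce=cv2.connectedComponentsWithStats(m.astype(np.uint8))
for i in range(1,n):
    if st[i,4]>20:
        k=l==i; print(st[i],ce[i].round(1),'z',np.median(P[k][:,2]).round(1),'xy',onz(c,ce[i],78)[0].round(1), 'col',[im[k].mean(0).round()])
# grip top
hsv=cv2.cvtColor(im,cv2.COLOR_BGR2HSV)
m=((hsv[...,0]<8)|(hsv[...,0]>172))&(hsv[...,1]>150)&(hsv[...,2]>80); m[:, :180]=0;m[:,225:]=0;m[:215]=0;m[245:]=0
print('red',m.sum(),P[m][:,2].round(0))
k=m&(P[...,2]>85); print(np.argwhere(k).mean(0)[::-1],P[k].mean(0))
# base white plate
m=(hsv[...,1]<60)&(hsv[...,2]>170); m[:,:130]=0;m[:,275:]=0;m[:195]=0;m[275:]=0
m&=(P[...,2]<14)
q=np.argwhere(m)[:,::-1]; w=onz(c,q,6)[:,:2]; r=cv2.minAreaRect(w.astype(np.float32)); print(r, cv2.boxPoints(r))
E
```

```text
[395 189  14  14 143] [401.8 195.6] z 77.8 xy [ 607.4 -162.4   78. ] col [array([165., 161., 172.])]
[400 218  14  13 147] [406.2 224.1] z 77.7 xy [ 552.3 -170.    78. ] col [array([189., 174., 169.])]
[404 247  14  13 147] [410.5 253.1] z 77.8 xy [ 496.9 -177.2   78. ] col [array([190., 175., 169.])]
red 52 [92. 93. 89. 93. 84. 65. 93. 91. 94. 92. 95. 92. 89. 91. 91. 93. 92. 96.
 92. 92. 81. 74. 91. 94. 90. 91. 93. 92. 94. 87. 89. 93. 93. 92. 92. 94.
 86. 72. 95. 93. 90. 93. 91. 93. 88. 91. 94. 93. 93. 94. 89. 79.]
[199.5        230.13043478] [541.98097361 224.881953    91.86636254]
((538.739501953125, 238.06015014648438), (67.55638122558594, 255.52687072753906), 16.70516586303711) [[469.66168  350.72208 ]
 [543.11206  105.97933 ]
 [607.8173   125.398224]
 [534.36694  370.14096 ]]
```

View pics/crA.png

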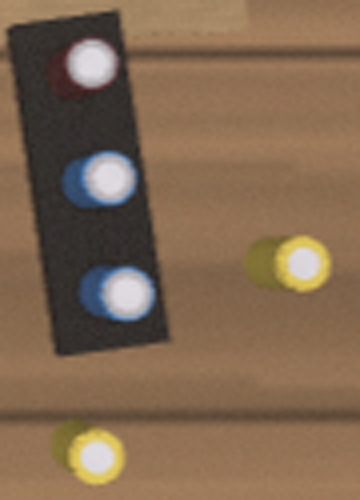

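View pics/crB.png

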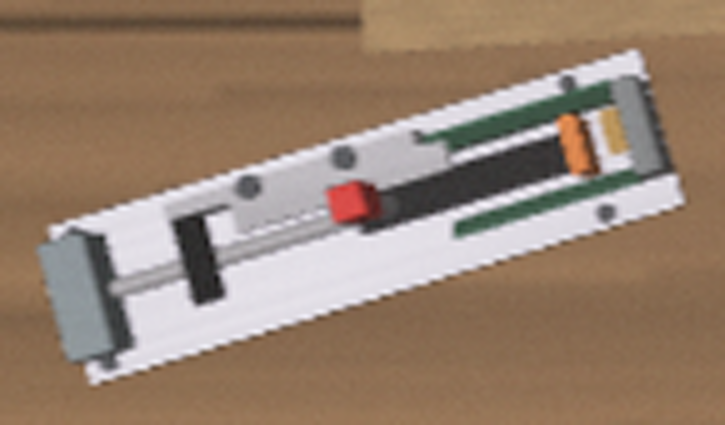

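Crop A confirms the two blue cells at (407,224) and (411,253) in the wells, with the yellow ones outside the block. Crop B shows the nose at the right, the gate on the upper side (track +y), the black stop at crop (200,258), the notch just right of it, and the red grip at crop (352,202).

```bash
cat >> h.py <<'E'
import json,os
T=json.load(open('T.json')) if os.path.exists('T.json') else dict(o=[571.94,127.43],a=-73.295)
def axes():
    a=np.radians(T['a']); tx=np.array([np.cos(a),np.sin(a)]); return np.array(T['o']),tx,np.array([-tx[1],tx[0]])
def t2w(x,y): o,tx,ty=axes(); return o+x*tx+y*ty
def w2t(p): o,tx,ty=axes(); q=np.asarray(p)[...,:2]-o; return np.stack([q@tx,q@ty],-1)
def plan(xy,z,ang=None,n=None,src=None):
    """constant rows taking tool to grasp-point xy,z with tool-y at ang (deg, mod 180)"""
    s=get_state(); p=np.array(s['ee_pos']); R=np.array(s['tcp_rot']); p=p+R[:,2]*61
    if src is not None: p=np.array(src,float)
    a0=np.degrees(np.arctan2(R[1,1],R[0,1])); da=0 if ang is None else (ang-a0+90)%180-90
    d=np.array([xy[0],xy[1],z])-p; n0=max(int(np.ceil(np.linalg.norm(d)/38)),int(np.ceil(abs(da)/7.1)),1); n=n or n0
    dt=R.T@d; w=-np.radians(da)/n
    M=sum(np.array([[np.cos(k*w),-np.sin(k*w)],[np.sin(k*w),np.cos(k*w)]]) for k in range(n))
    print(f'n={n} (min {n0}) row', np.round(np.r_[np.linalg.solve(M,dt[:2]),dt[2]/n]/10,3), 'spin',round(-da/n,3),'| total cm',(dt/10).round(3),'a0',a0.round(2))
def st():
    s=get_state(); R=np.array(s['tcp_rot']); g=np.array(s['ee_pos'])+R[:,2]*61
    print('t',round(s['t'],2),'grasp',g.round(1),'track',w2t(g).round(1),'F',np.round(s['contact_force'],1),'gap',round(s['finger_gap']*88,1),'ff',round(s['finger_force'],1)); return s
E
python3 - <<'E'
from h import *
c=dict(np.load('top0.npz')); P=np.load('P0.npy'); im=c['pixels']
f=lambda x,y:[130+x/5-.4,190+y/5-.4]
for nm,z,pts in [('stopfront',34,[(210,213),(222,297)]),('gateend',34,[(235,203),(241,233)]),('noseinner',46,[(613,78),(635,172)]),('house',36,[(40,243),(75,362),(132,345)]),
  ('grip',92,[(352,202)]),('wallU',36,[(425,140),(612,90)]),('wallL',36,[(456,232),(635,178)])]:
    print(nm,w2t(onz(c,[f(*p) for p in pts],z)).round(1).tolist())
# depth profile near the stop
k=(P[...,2]>15); k[:,:140]=0;k[:,272:]=0;k[:195]=0;k[270:]=0
t=w2t(P); m=k&(abs(t[...,1])<20)&(t[...,0]<-175)&(t[...,0]>-215)
print(np.c_[t[m],P[m][:,2]].round(0).astype(int).tolist()[:60])
s=dict(np.load('scene0.npz')); hsv=cv2.cvtColor(s['pixels'],cv2.COLOR_BGR2HSV)
m=((hsv[...,0]<8)|(hsv[...,0]>172))&(hsv[...,1]>150)&(hsv[...,2]>80); m[:,345:]&=True; m[:110]=0;m[150:]=0;m[:,:340]=0;m[:,375:]=0
q=np.argwhere(m)[:,::-1]; print('scene red',m.sum(),q.mean(0),w2t(onz(s,q.mean(0),77)), w2t(depthpts(s,q)).mean(0))
plan(t2w(-103,0),200,T['a'])
st()
E
```

```text
stopfront [[-169.5, 17.0], [-173.9, -16.9]]
gateend [[-158.8, 17.9], [-159.7, 5.6]]
noseinner [[2.6, 20.6], [0.4, -18.0]]
house [[-237.7, 25.1], [-236.8, -24.8], [-213.1, -25.0]]
grip [[-100.9, -0.7]]
wallU [[-78.0, 19.8], [-0.2, 17.2]]
wallL [[-76.3, -19.4], [-1.3, -19.6]]
[[-178, 20, 36], [-177, 20, 32], [-175, 19, 24], [-184, 20, 35], [-183, 19, 34], [-180, 19, 36], [-179, 18, 34], [-178, 18, 32], [-175, 17, 26], [-185, 18, 36], [-183, 17, 35], [-181, 17, 36], [-179, 16, 37], [-177, 15, 35], [-175, 15, 35], [-185, 16, 35], [-184, 15, 35], [-182, 15, 34], [-180, 14, 32], [-178, 14, 35], [-176, 13, 34], [-186, 14, 34], [-184, 13, 35], [-182, 13, 37], [-180, 12, 35], [-178, 12, 35], [-176, 11, 37], [-186, 12, 36], [-185, 12, 33], [-183, 11, 35], [-181, 10, 35], [-178, 9, 39], [-177, 9, 36], [-185, 9, 36], [-183, 9, 36], [-181, 8, 37], [-179, 8, 35], [-178, 7, 32], [-176, 7, 35], [-186, 8, 33], [-183, 7, 36], [-183, 7, 32], [-180, 6, 33], [-179, 5, 32], [-176, 5, 34], [-175, 4, 30], [-185, 5, 37], [-183, 5, 38], [-182, 5, 34], [-180, 4, 36], [-179, 3, 33], [-176, 3, 37], [-176, 3, 24], [-175, 2, 19], [-188, 4, 32], [-184, 3, 37], [-183, 2, 36], [-181, 2, 36], [-179, 1, 34], [-177, 1, 34]]
scene red 94 [356.95744681 127.13829787] [[-102.13602184    0.70351528]] [-92.41775828   4.58716583]
n=22 (min 22) row [ 2.443 -2.871  0.189] spin 0.443 | total cm [ 58.632 -58.525   4.168] a0 -63.54
t 0.1 grasp [ 278.2 -559.2  240.9] track [ 573.2 -478.7] F [ 0.5 -1.1  0.5] gap 87.9 ff 0.0
```

Emit:
jog_arm([
  [[130,2.44,-2.87,0.19,0.44],[130,2.44,-2.87,0.19,0.44],[130,2.44,-2.87,0.19,0.44],[130,2.44,-2.87,0.19,0.44],[130,2.44,-2.87,0.19,0.44],[130,2.44,-2.87,0.19,0.44],[130,2.44,-2.87,0.19,0.44],[130,2.44,-2.87,0.19,0.44],[130,2.44,-2.87,0.19,0.44],[130,2.44,-2.87,0.19,0.44],[130,2.44,-2.87,0.19,0.44],[130,2.44,-2.87,0.19,0.44]],
], newtons=30)

```text
t: 1.1
ee_pos: [405.4, -124.1, 279.8]
tcp_rot: [[0.933, 0.361, 0.0], [0.361, -0.933, -0.0], [-0.0, 0.0, -1.0]]
contact_force: [1.3, -0.4, 0.1]
finger_gap: 0.489
finger_force: 0.0
```

Emit:
jog_arm([
  [[130,2.44,-2.87,0.19,0.44],[130,2.44,-2.87,0.19,0.44],[130,2.44,-2.87,0.19,0.44],[130,2.44,-2.87,0.19,0.44],[130,2.44,-2.87,0.19,0.44],[130,2.44,-2.87,0.19,0.44],[130,2.44,-2.87,0.19,0.44],[130,2.44,-2.87,0.19,0.44],[130,2.44,-2.87,0.19,0.44],[130,2.44,-2.87,0.19,0.44],[130,0,0,0,0]],
])

```text
t: 2.02
ee_pos: [541.8, 232.9, 260.0]
tcp_rot: [[0.956, 0.295, -0.001], [0.295, -0.956, 0.005], [0.001, -0.005, -1.0]]
contact_force: [-0.9, 0.3, 0.4]
finger_gap: 0.491
finger_force: 0.0
```

```bash
python3 -c "
from h import *
st();plan(t2w(-102,0),77,T['a'])"
```

```text
t 2.02 grasp [541.7 233.2 199. ] track [-110.     1.5] F [-0.9  0.3  0.4] gap 43.2 ff 0.0
n=4 (min 4) row [-0.039  0.214  3.048] spin 0.11 | total cm [-0.16   0.855 12.194] a0 -72.85
```

Emit:
jog_arm([
  [[130,0,0,2.5,0],[130,0,0,2.5,0],[130,0,0,1,0],[130,0,0,0,0]],
])

```text
t: 2.35
ee_pos: [540.2, 224.4, 198.0]
tcp_rot: [[0.957, 0.289, -0.005], [0.289, -0.957, -0.002], [-0.005, 0.001, -1.0]]
contact_force: [-0.9, -0.3, -0.3]
finger_gap: 0.493
finger_force: 0.0
```

```bash
python3 -c "
from h import *
s=st();print(np.round(s['joint_vel'],3));plan(t2w(-102,0),77,T['a'])
c=cam('top');cv2.imwrite('pics/t2.png',cv2.resize(c['pixels'][180:280,130:280],None,fx=5,fy=5,interpolation=cv2.INTER_CUBIC))"
```

```text
t 2.35 grasp [539.9 224.3 137. ] track [-102.    -2.9] F [-0.9 -0.3 -0.3] gap 43.4 ff 0.0
[ 0.009 -0.04  -0.013 -0.044 -0.015  0.041  0.014]
n=2 (min 2) row [ 1.600e-01 -3.000e-03  3.001e+00] spin 0.04 | total cm [ 0.321 -0.007  6.003] a0 -73.22
```

View pics/t2.png

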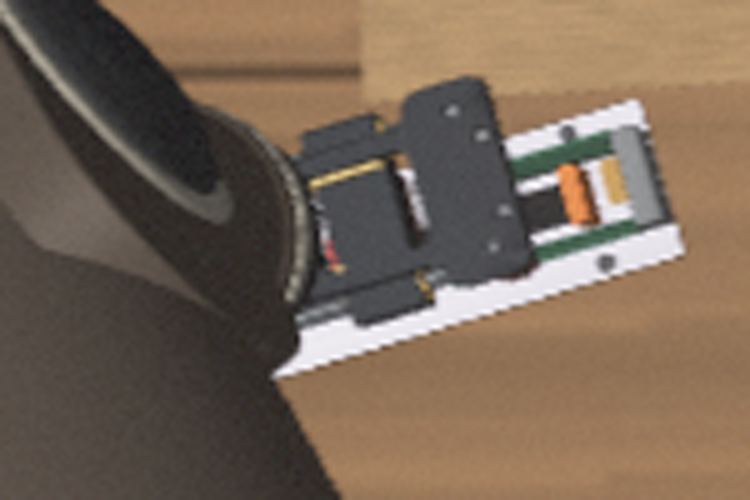

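The picture shows the gripper squarely over the handle. The grip itself is hidden, and the follower plate at crop (577,195) is still at rest. I'll descend and close.

Emit:
jog_arm([
  [[130,0.1,0,2,0],[130,0.1,0,2,0],[130,0.1,0,1.5,0],[130,0,0,0.5,0],[130,0,0,0,0],[215,0,0,0,0],[215,0,0,0,0],[225,0,0,0,0],[225,0,0,0,0],[225,0,0,0,0],[225,0,0,0,0]],
], newtons=30)

```text
t: 3.32
ee_pos: [544.6, 226.8, 141.5]
tcp_rot: [[0.957, 0.289, 0.001], [0.289, -0.957, 0.001], [0.001, -0.001, -1.0]]
contact_force: [-0.5, 2.0, 2.1]
finger_gap: 0.155
finger_force: 30.0
```

```bash
python3 -c "
from h import *
s=st();plan(t2w(-103,0),77,T['a'])"
```

```text
t 3.32 grasp [544.7 226.9  80.5] track [-103.1    2.5] F [-0.5  2.   2.1] gap 13.6 ff 30.0
n=1 (min 1) row [-0.246  0.009  0.353] spin 0.091 | total cm [-0.246  0.009  0.353] a0 -73.2
```

Emit:
jog_arm([
  [[225,0,-0.3,0,0],[225,0,-0.5,0,0],[225,0,-0.5,0,0],[225,0,-0.5,0,0],[225,0,-0.5,0,0],[225,0,-0.5,0,0],[225,0,-0.5,0,0],[225,0,-0.5,0,0],[225,0,-0.5,0,0],[225,0,-0.5,0,0],[225,0,-0.3,0,0],[225,0,0,0,0]],
], newtons=40)

```text
t: 4.32
ee_pos: [530.8, 273.0, 141.2]
tcp_rot: [[0.958, 0.287, 0.001], [0.287, -0.958, -0.003], [0.0, 0.004, -1.0]]
contact_force: [1.6, -7.1, 5.5]
finger_gap: 0.154
finger_force: 40.0
```

```bash
python3 -c "
from h import *
s=st();o,tx,ty=axes();F=np.array(s['contact_force'])[:2];print(F@tx,F@ty)"
```

```text
t 4.32 grasp [530.9 272.8  80.2] track [-151.1    2.5] F [ 1.6 -7.1  5.5] gap 13.5 ff 40.0
7.261552429065561 -0.5391453307848108
```

Emit:
jog_arm([
  [[225,0,-0.2,0,0],[225,0,-0.2,0,0],[225,0,-0.2,0,0],[225,0,-0.2,0,0],[225,0,-0.2,0,0],[225,0,-0.1,0,0],[225,0,0,0,0],[225,0,0,0,0]],
])

```text
t: 4.98
ee_pos: [527.9, 282.7, 141.1]
tcp_rot: [[0.958, 0.287, 0.001], [0.287, -0.958, -0.004], [0.0, 0.004, -1.0]]
contact_force: [1.9, -7.7, 6.0]
finger_gap: 0.158
finger_force: 40.0
```

Emit:
jog_arm([
  [[225,0,-0.1,0,0],[225,0,-0.1,0,0],[225,0,0,0,0],[225,0,0,0,0]],
])

```text
t: 5.32
ee_pos: [527.4, 284.4, 141.1]
tcp_rot: [[0.958, 0.286, 0.001], [0.286, -0.958, -0.004], [0.0, 0.005, -1.0]]
contact_force: [2.4, -8.0, 6.2]
finger_gap: 0.156
finger_force: 40.0
```

```bash
cat >> h.py <<'E'
def ft():
    s=st();o,tx,ty=axes();F=np.array(s['contact_force'])[:2];print('Ft',(F@tx).round(1),(F@ty).round(1)); return s
E
python3 -c "
from h import *
ft()"
```

```text
t 5.32 grasp [527.5 284.2  80.1] track [-162.9    2.4] F [ 2.4 -8.   6.2] gap 13.7 ff 40.0
Ft 8.4 -0.0
```

Emit:
jog_arm([
  [[225,0,-0.1,0,0],[225,0,-0.1,0,0],[225,0,-0.1,0,0],[225,0,0,0,0],[225,0,0,0,0]],
])

```text
t: 5.73
ee_pos: [526.5, 287.3, 141.1]
tcp_rot: [[0.958, 0.286, 0.001], [0.286, -0.958, -0.004], [0.0, 0.005, -1.0]]
contact_force: [2.5, -7.8, 5.6]
finger_gap: 0.155
finger_force: 40.0
```

Emit:
jog_arm([
  [[225,0,-0.1,0,0],[225,0,-0.1,0,0],[225,0,0,0,0],[225,0,0,0,0]],
])

```text
t: 6.07
ee_pos: [526.0, 289.1, 141.1]
tcp_rot: [[0.958, 0.286, 0.001], [0.286, -0.958, -0.004], [0.0, 0.005, -1.0]]
contact_force: [2.5, -8.2, 5.1]
finger_gap: 0.158
finger_force: 40.0
```

```bash
python3 -c "
from h import *
ft()"
```

```text
t 6.07 grasp [526.1 288.8  80.1] track [-167.8    2.5] F [ 2.5 -8.2  5.1] gap 13.9 ff 40.0
Ft 8.6 0.0
```

Emit:
jog_arm([
  [[225,0,-0.1,0,0],[225,0,-0.1,0,0],[225,0,0,0,0],[225,0,0,0,0]],
])

```text
t: 6.4
ee_pos: [525.6, 290.5, 141.1]
tcp_rot: [[0.958, 0.286, 0.001], [0.286, -0.958, -0.005], [-0.0, 0.005, -1.0]]
contact_force: [2.5, -10.4, 6.1]
finger_gap: 0.16
finger_force: 40.0
```

Emit:
jog_arm([
  [[225,0,-0.1,0,0],[225,0,-0.1,0,0],[225,0,0,0,0],[225,0,0,0,0]],
])

```text
t: 6.73
ee_pos: [525.5, 290.9, 141.0]
tcp_rot: [[0.959, 0.285, 0.002], [0.285, -0.959, -0.007], [-0.001, 0.007, -1.0]]
contact_force: [3.6, -13.9, 8.1]
finger_gap: 0.157
finger_force: 40.0
```

```bash
python3 -c "
from h import *
ft()"
```

```text
t 6.73 grasp [525.6 290.4  80. ] track [-169.5    2.5] F [  3.6 -13.9   8.1] gap 13.8 ff 40.0
Ft 14.3 -0.5
```

Emit:
jog_arm([
  [[225,0,0.1,0,0],[225,0,0.1,0,0],[225,0.1,0,0,0],[225,0.2,0,0,0],[225,0.2,0,0,0],[225,0.2,0,0,0],[225,0.2,0,0,0],[225,0.2,0,0,0],[225,0.1,0,0,0],[225,0.05,0,0,0],[225,0,0,0,0],[225,0,0,0,0]],
])

```text
t: 7.73
ee_pos: [537.2, 294.0, 141.0]
tcp_rot: [[0.958, 0.286, 0.001], [0.286, -0.958, -0.006], [-0.001, 0.005, -1.0]]
contact_force: [2.4, -9.7, 6.6]
finger_gap: 0.154
finger_force: 40.0
```

```bash
python3 -c "
from h import *
ft()"
```

```text
t 7.73 grasp [537.2 293.7  80. ] track [-169.2   14.6] F [ 2.4 -9.7  6.6] gap 13.6 ff 40.0
Ft 10.0 -0.5
```

Emit:
jog_arm([
  [[225,0,0.1,0,0],[225,0,0.1,0,0],[225,0,0.1,0,0],[225,0,0.1,0,0],[225,0,0.1,0,0],[225,0,0.05,0,0],[225,0,0,0,0],[225,0,0,0,0]],
])

```text
t: 8.4
ee_pos: [538.0, 291.1, 141.2]
tcp_rot: [[0.958, 0.288, 0.001], [0.288, -0.958, -0.002], [-0.0, 0.002, -1.0]]
contact_force: [-0.3, -3.8, 5.6]
finger_gap: 0.159
finger_force: 40.0
```

```bash
python3 -c "
from h import *
ft()"
```

```text
t 8.4 grasp [538.  290.9  80.2] track [-166.3   14.5] F [-0.3 -3.8  5.6] gap 14.0 ff 40.0
Ft 3.5 -1.4
```

Emit:
jog_arm([
  [[190,0,0,0,0],[140,0,0,0,0],[110,0,0,0,0],[90,0,0,0,0],[90,0,0,-1.5,0],[90,0,0,-3,0],[90,0,0,-3,0],[90,0,0,-3,0],[90,0,0,-2,0],[90,0,0,0,0]],
])

```text
t: 9.23
ee_pos: [538.7, 294.0, 270.7]
tcp_rot: [[0.957, 0.289, 0.006], [0.289, -0.957, 0.004], [0.007, -0.002, -1.0]]
contact_force: [1.3, 1.5, 0.1]
finger_gap: 0.644
finger_force: 0.0
```

```bash
python3 -c "
from h import *
ft()
from h import *
# closing direction perpendicular to the holder axis
h=np.array([607.4-496.9,-162.4+177.2]); a=np.degrees(np.arctan2(h[1],h[0]))-90; print(a)
plan((552.3,-170),170,a)
"
```

```text
t 9.23 grasp [539.1 294.3 209.7] track [-169.2   16.5] F [1.3 1.5 0.1] gap 56.7 ff 0.0
Ft -1.0 1.7
-82.37139553081991
n=13 (min 13) row [-0.681  3.512  0.293] spin 0.705 | total cm [-12.18   44.833   3.804] a0 -73.2
```

Emit:
jog_arm([
  [[90,-0.68,3.51,0.29,0.7],[90,-0.68,3.51,0.29,0.7],[90,-0.68,3.51,0.29,0.7],[90,-0.68,3.51,0.29,0.7],[90,-0.68,3.51,0.29,0.7],[90,-0.68,3.51,0.29,0.7],[90,-0.68,3.51,0.29,0.7],[90,-0.68,3.51,0.29,0.7],[90,-0.68,3.51,0.29,0.7],[90,-0.68,3.51,0.29,0.7],[90,-0.68,3.51,0.29,0.7],[90,-0.4,2.5,0.2,0.7]],
])

```text
t: 10.23
ee_pos: [552.4, -129.1, 230.8]
tcp_rot: [[0.99, 0.143, -0.001], [0.143, -0.99, -0.001], [-0.002, 0.001, -1.0]]
contact_force: [-0.4, -0.6, 0.2]
finger_gap: 0.646
finger_force: 0.0
```

Emit:
jog_arm([
  [[90,-0.3,1.0,0.1,0.7],[90,0,0,0,0],[90,0,0,0,0],[90,0,0,0,0]],
])

```text
t: 10.57
ee_pos: [552.1, -133.4, 230.9]
tcp_rot: [[0.991, 0.137, 0.0], [0.137, -0.991, 0.001], [0.0, -0.001, -1.0]]
contact_force: [-0.5, 0.8, 0.1]
finger_gap: 0.649
finger_force: 0.0
```

```bash
python3 - <<'E'
from h import *
st(); plan((552.3,-170),62,-82.37)
c=cam('top');im=c['pixels']; hsv=cv2.cvtColor(im,cv2.COLOR_BGR2HSV)
m=((hsv[...,0]<8)|(hsv[...,0]>172))&(hsv[...,1]>150)&(hsv[...,2]>80); m[:,:145]=0;m[:,225:]=0;m[:205]=0;m[255:]=0
q=np.argwhere(m)[:,::-1].mean(0); print(q,w2t(onz(c,q,88)))
cv2.imwrite('pics/t3.png',cv2.resize(im[175:275,130:280],None,fx=5,fy=5,interpolation=cv2.INTER_CUBIC))
E
```

```text
t 10.57 grasp [ 552.1 -133.3  169.9] track [244. -94.] F [-0.5  0.8  0.1] gap 57.1 ff 0.0
n=3 (min 3) row [-0.159  1.216  3.594] spin 0.074 | total cm [-0.482  3.649 10.783] a0 -82.15
[167.36363636 233.68181818] [[-163.37588022   11.04012295]]
```

View pics/t3.png

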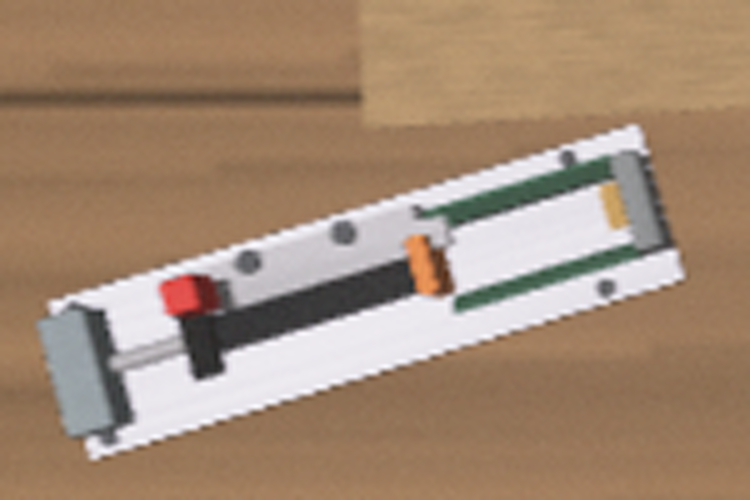

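The picture shows the grip parked in the notch at crop (188,296), the follower plate at (428,265) behind the channel, and the channel clear. Next is the first blue cell.

Emit:
jog_arm([
  [[90,-0.24,1.5,0,0.2],[90,-0.24,1.5,0.5,0],[90,0,0.5,2.0,0],[90,0,0.15,2.5,0],[90,0,0,2.5,0],[90,0,0,2.0,0],[90,0,0,1.0,0],[90,0,0,0.3,0],[90,0,0,0,0],[90,0,0,0,0]],
], newtons=20)

```text
t: 11.45
ee_pos: [552.6, -172.7, 124.0]
tcp_rot: [[0.991, 0.131, 0.001], [0.131, -0.991, -0.0], [0.001, 0.001, -1.0]]
contact_force: [0.6, 0.9, -0.0]
finger_gap: 0.647
finger_force: 0.0
```

```bash
python3 - <<'E'
from h import *
st(); plan((552.3,-170),62,-82.37)
c=cam('top');im=c['pixels']; hsv=cv2.cvtColor(im,cv2.COLOR_BGR2HSV)
m=(hsv[...,0]>45)&(hsv[...,0]<95)&(hsv[...,1]>80); m[:,:205]=0;m[:,262:]=0;m[:195]=0;m[245:]=0
q=np.argwhere(m)[:,::-1]; t=w2t(onz(c,q,36)); print(len(q))
for a in range(-75,-5,14):
    k=(t[:,0]>a)&(t[:,0]<a+14); y=t[k,1]; print(a+7,[np.percentile(y[y>0],[2,98]).round(1),np.percentile(y[y<0],[2,98]).round(1)])
E
```

```text
t 11.45 grasp [ 552.7 -172.7   63. ] track [ 281.9 -104.7] F [ 0.6  0.9 -0. ] gap 56.9 ff 0.0
n=1 (min 1) row [-0.004 -0.272  0.095] spin -0.126 | total cm [-0.004 -0.272  0.095] a0 -82.5Traceback (most recent call last):
  File "<stdin>", line 5, in <module>
  File "h.py", line 12, in onz
    o,d=ray(c,uv); return o+d*((z-o[2])/d[:,2])[:,None]
        ~~~^^^^^^
  File "h.py", line 8, in ray
    p=cv2.undistortPoints(np.array(uv,float).reshape(-1,1,2),c['K'],c['D']).reshape(-1,2)
      ~~~~~~~~~~~~~~~~~~~^^^^^^^^^^^^^^^^^^^^^^^^^^^^^^^^^^^^^^^^^^^^^^^^^^
cv2.error: OpenCV(4.12.0) /io/opencv/modules/calib3d/src/undistort.dispatch.cpp:347: error: (-215:Assertion failed) CV_IS_MAT(_src) && CV_IS_MAT(_dst) && (_src->rows == 1 || _src->cols == 1) && (_dst->rows == 1 || _dst->cols == 1) && _src->cols + _src->rows - 1 == _dst->rows + _dst->cols - 1 && (CV_MAT_TYPE(_src->type) == CV_32FC2 || CV_MAT_TYPE(_src->type) == CV_64FC2) && (CV_MAT_TYPE(_dst->type) == CV_32FC2 || CV_MAT_TYPE(_dst->type) == CV_64FC2) in function 'cvUndistortPointsInternal'
```

Emit:
jog_arm([
  [[120,0,-0.25,0.1,0],[160,0,0,0,0],[190,0,0,0,0],[190,0,0,0,0],[200,0,0,0,0],[200,0,0,0,0]],
])

```text
t: 12.0
ee_pos: [551.7, -170.4, 122.3]
tcp_rot: [[0.992, 0.13, 0.0], [0.13, -0.992, -0.0], [0.0, 0.0, -1.0]]
contact_force: [1.2, -0.2, 1.8]
finger_gap: 0.29
finger_force: 20.0
```

```bash
python3 - <<'E'
from h import *
st()
c=dict(np.load('top0.npz'));im=c['pixels']; hsv=cv2.cvtColor(im,cv2.COLOR_BGR2HSV)
m=(hsv[...,0]>45)&(hsv[...,0]<95)&(hsv[...,1]>50)&(hsv[...,2]<120); m[:,:205]=0;m[:,262:]=0;m[:195]=0;m[245:]=0
q=np.argwhere(m)[:,::-1]; t=w2t(onz(c,q,36)) if len(q) else np.zeros((0,2)); print(len(q))
for a in range(-75,-5,14):
    k=(t[:,0]>a)&(t[:,0]<a+14); y=t[k,1]
    if k.sum()>8: print(a+7,[np.percentile(v,[3,97]).round(1) for v in (y[y>0],y[y<0]) if len(v)])
plan(t2w(-16,0),170,T['a']+90)
E
```

```text
t 12.0 grasp [ 551.7 -170.5   61.3] track [ 279.5 -105. ] F [ 1.2 -0.2  1.8] gap 25.5 ff 20.0
225
-68 [array([14. , 20.9]), array([-20.6, -16.2])]
-54 [array([14.1, 20.7]), array([-20.6, -15.8])]
-40 [array([14.1, 20.7]), array([-20.5, -16.1])]
-26 [array([14.7, 20.8]), array([-20.8, -15.8])]
-12 [array([14.1, 20.8]), array([-21. , -15.8])]
n=12 (min 12) row [-1.276 -2.538 -0.907] spin 6.73 | total cm [  5.627 -30.847 -10.887] a0 -82.53
```

Emit:
jog_arm([
  [[200,0,0,-1,0],[200,0,0,-2.5,0],[200,0,0,-3,-4],[200,0,0,-1.5,-6],[200,0,0,0,-7],[200,0,0,0,-4]],
])

```text
t: 12.5
ee_pos: [552.1, -170.2, 204.1]
tcp_rot: [[0.876, 0.483, 0.002], [0.483, -0.876, -0.001], [0.002, 0.002, -1.0]]
contact_force: [0.1, -0.1, -1.8]
finger_gap: 0.29
finger_force: 20.0
```

```bash
sed -i 's/def plan(xy,z,ang=None,n=None,src=None):/def plan(xy,z,ang=None,n=None,src=None,full=False):/; s/(ang-a0+90)%180-90/((ang-a0+180)%360-180 if full else (ang-a0+90)%180-90)/' h.py
python3 - <<'E'
from h import *
s=st(); print(s['joint_positions']); plan(t2w(-17,0),142,T['a']+90,full=True)
E
```

```text
t 12.5 grasp [ 552.2 -170.2  143.1] track [ 279.4 -104.5] F [ 0.1 -0.1 -1.8] gap 25.5 ff 20.0
[ 0.51651508  0.46652344 -0.39934143  1.7990896   0.22265022  0.91761432
 -1.047312  ]
n=11 (min 11) row [ 2.841 -1.209  0.008] spin -7.077 | total cm [ 16.452 -26.777   0.083] a0 -61.14
```

Emit:
jog_arm([
  [[200,2.84,-1.21,0,-7.08],[200,2.84,-1.21,0,-7.08],[200,2.84,-1.21,0,-7.08],[200,2.84,-1.21,0,-7.08],[200,2.84,-1.21,0,-7.08],[200,2.84,-1.21,0,-7.08],[200,2.84,-1.21,0,-7.08],[200,2.84,-1.21,0,-7.08],[200,2.84,-1.21,0,-7.08],[200,2.84,-1.21,0,-7.08],[200,1.5,-0.6,0,-7.08],[200,1.0,-0.4,0,0]],
])

```text
t: 13.5
ee_pos: [568.4, 142.5, 202.5]
tcp_rot: [[-0.29, 0.957, -0.001], [0.957, 0.29, 0.001], [0.001, -0.0, -1.0]]
contact_force: [0.1, 0.5, 0.1]
finger_gap: 0.29
finger_force: 20.0
```

Emit:
jog_arm([
  [[200,0,0,0,0],[200,0,0,0,0],[200,0,0,0,0]],
])

```text
t: 13.75
ee_pos: [570.6, 138.0, 202.0]
tcp_rot: [[-0.277, 0.961, 0.0], [0.961, 0.277, -0.001], [-0.001, -0.0, -1.0]]
contact_force: [0.8, 0.4, -1.4]
finger_gap: 0.291
finger_force: 20.0
```

```bash
python3 - <<'E'
from h import *
s=st(); print(s['joint_positions'],s['joint_vel']); plan(t2w(-16,0),70,T['a']+90,full=True)
E
```

```text
t 13.75 grasp [570.6 137.9 141. ] track [-10.4   1.7] F [ 0.8  0.4 -1.4] gap 25.6 ff 20.0
[ 0.21986198  0.56632637 -0.74885194  1.75955658  0.45199027  0.99572923
 -0.42311016] [ 0.00853209  0.00384148  0.00144493 -0.00263081  0.00093731 -0.00286639
  0.00901675]
n=2 (min 2) row [ 0.284 -0.089  3.549] spin -0.319 | total cm [ 0.567 -0.18   7.099] a0 16.07
```

Emit:
jog_arm([
  [[200,0.28,-0.09,1.0,-0.6],[200,0.28,-0.09,1.5,0],[200,0,0,1.0,0],[200,0,0,0.3,0],[200,0,0,0,0],[200,0,0,0,0]],
])

```text
t: 14.25
ee_pos: [566.6, 144.4, 163.8]
tcp_rot: [[-0.291, 0.957, -0.0], [0.957, 0.291, -0.0], [0.0, -0.0, -1.0]]
contact_force: [0.4, -0.5, -0.5]
finger_gap: 0.298
finger_force: 20.0
```

```bash
python3 - <<'E'
from h import *
s=st(); plan(t2w(-16,0),59.5,T['a']+90,full=True)
E
```

```text
t 14.25 grasp [566.6 144.4 102.8] track [-17.8  -0.2] F [ 0.4 -0.5 -0.5] gap 26.2 ff 20.0
n=2 (min 2) row [-0.091  0.011  2.164] spin 0.109 | total cm [-0.182  0.023  4.329] a0 16.92
```

Emit:
jog_arm([
  [[200,-0.1,0,0.5,0.2],[200,-0.05,0,0.8,0],[200,0,0,0.8,0],[200,0,0,0.8,0],[200,0,0,0.7,0],[200,0,0,0.4,0],[200,0,0,0.1,0],[200,0,0,0,0],[200,0,0,0,0]],
])

```text
t: 15.0
ee_pos: [566.8, 143.4, 123.0]
tcp_rot: [[-0.289, 0.957, -0.0], [0.957, 0.289, 0.0], [0.0, -0.0, -1.0]]
contact_force: [-0.6, 0.3, -1.4]
finger_gap: 0.29
finger_force: 20.0
```

```bash
python3 - <<'E'
from h import *
s=ft(); plan(t2w(-16,0),59.5,T['a']+90,full=True)
E
```

```text
t 15.0 grasp [566.8 143.4  62. ] track [-16.8  -0.3] F [-0.6  0.3 -1.4] gap 25.5 ff 20.0
Ft -0.5 -0.5
n=1 (min 1) row [-0.078  0.035  0.246] spin 0.064 | total cm [-0.078  0.035  0.246] a0 16.77
```

Emit:
jog_arm([
  [[200,0,0,0.1,0],[200,0,0,0.1,0],[200,0,0,0.1,0],[200,0,0,0,0],[200,0,0,0,0]],
])

```text
t: 15.42
ee_pos: [566.9, 143.3, 120.3]
tcp_rot: [[-0.288, 0.958, 0.0], [0.958, 0.288, -0.0], [-0.0, 0.0, -1.0]]
contact_force: [-1.0, -0.6, 3.8]
finger_gap: 0.293
finger_force: 20.0
```

```bash
python3 - <<'E'
from h import *
s=ft()
E
```

```text
t 15.42 grasp [566.9 143.3  59.3] track [-16.6  -0.3] F [-1.  -0.6  3.8] gap 25.8 ff 20.0
Ft 0.3 -1.1
```

Emit:
jog_arm([
  [[180,0,0,0,0],[150,0,0,0,0],[110,0,0,0,0],[90,0,0,0,0],[90,0,0,-1,0],[90,0,0,-2.5,0],[90,0,0,-3,0],[90,0,0,-3,0],[90,0,0,-1.5,4],[90,0,0,0,7],[90,0,0,0,7]],
])

```text
t: 16.33
ee_pos: [567.4, 143.5, 232.1]
tcp_rot: [[0.028, 1.0, 0.003], [1.0, -0.028, 0.001], [0.001, 0.003, -1.0]]
contact_force: [0.3, -0.5, -0.5]
finger_gap: 0.651
finger_force: 0.0
```

```bash
python3 - <<'E'
from h import *
s=st(); plan((496.9,-177.2),150,-82.37,full=True)
c=cam('scene'); cv2.imwrite('pics/s4.png',cv2.resize(c['pixels'][80:200,280:420],None,fx=5,fy=5,interpolation=cv2.INTER_CUBIC))
E
```

```text
t 16.33 grasp [567.6 143.5 171.1] track [-16.7   0.5] F [ 0.3 -0.5 -0.5] gap 57.3 ff 0.0
n=12 (min 12) row [-2.671  1.312  0.172] spin 6.733 | total cm [-32.257  -6.189   2.064] a0 -1.58
```

View pics/s4.png

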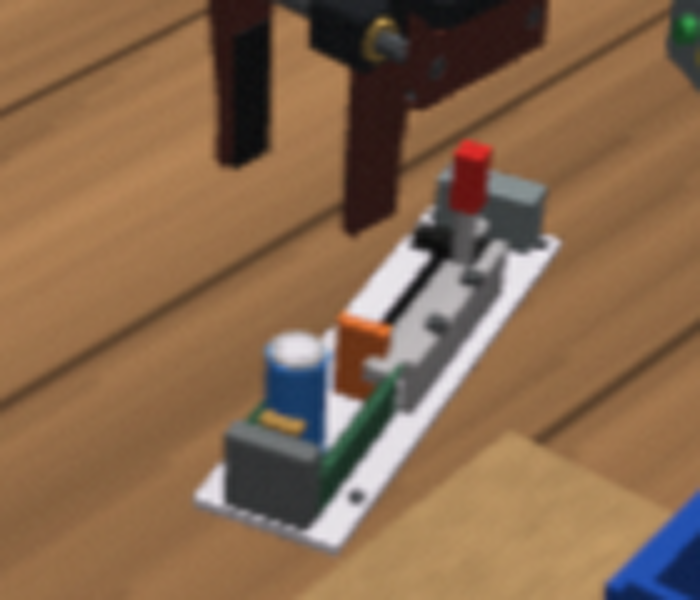

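The picture shows the first cell upright in the channel at crop (297,390), the follower held back at (363,355), and the handle in the notch at (470,180). Now the second blue cell.

Emit:
jog_arm([
  [[90,-2.67,1.31,0.17,6.73],[90,-2.67,1.31,0.17,6.73],[90,-2.67,1.31,0.17,6.73],[90,-2.67,1.31,0.17,6.73],[90,-2.67,1.31,0.17,6.73],[90,-2.67,1.31,0.17,6.73],[90,-2.67,1.31,0.17,6.73],[90,-2.67,1.31,0.17,6.73],[90,-2.67,1.31,0.17,6.73],[90,-2.67,1.31,0.17,6.73],[90,-2.67,1.31,0.17,6.73],[90,-1.3,0.6,0.1,6.73]],
])

```text
t: 17.38
ee_pos: [506.9, -170.7, 210.1]
tcp_rot: [[0.991, 0.133, -0.002], [0.133, -0.991, -0.001], [-0.002, 0.001, -1.0]]
contact_force: [-0.7, 0.1, -0.1]
finger_gap: 0.646
finger_force: 0.0
```

Emit:
jog_arm([
  [[90,-1.3,0.6,0,0],[90,0,0,0,0],[90,0,0,0,0],[90,0,0,0,0]],
])

```text
t: 17.72
ee_pos: [498.4, -173.9, 210.6]
tcp_rot: [[0.99, 0.144, 0.001], [0.144, -0.99, 0.001], [0.001, -0.0, -1.0]]
contact_force: [1.6, -0.3, 0.4]
finger_gap: 0.654
finger_force: 0.0
```

```bash
python3 - <<'E'
from h import *
s=st(); plan((496.9,-177.2),61.5,-82.37,full=True)
E
```

```text
t 17.72 grasp [ 498.4 -173.8  149.6] track [ 267.4 -157. ] F [ 1.6 -0.3  0.4] gap 57.5 ff 0.0
n=3 (min 3) row [-0.069  0.105  2.937] spin 0.22 | total cm [-0.21   0.313  8.81 ] a0 -81.71
```

Emit:
jog_arm([
  [[90,-0.1,0.15,1.5,0.5],[90,-0.1,0.15,2.5,0],[90,0,0,2.5,0],[90,0,0,1.5,0],[90,0,0,0.7,0],[90,0,0,0.1,0],[90,0,0,0,0],[120,0,0,0,0],[170,0,0,0,0],[200,0,0,0,0],[200,0,0,0,0],[200,0,0,0,0]],
])

```text
t: 18.72
ee_pos: [496.0, -178.4, 122.7]
tcp_rot: [[0.991, 0.13, 0.001], [0.13, -0.991, -0.0], [0.001, 0.0, -1.0]]
contact_force: [-0.5, -0.1, -0.2]
finger_gap: 0.308
finger_force: 0.0
```

```bash
python3 - <<'E'
from h import *
s=st()
E
```

```text
t 18.72 grasp [ 496.  -178.5   61.7] track [ 271.2 -160.7] F [-0.5 -0.1 -0.2] gap 27.1 ff 0.0
```

Emit:
jog_arm([
  [[200,0,0,0,0],[200,0,0,0,0],[200,0,0,0,0],[200,0,0,-1,0],[200,0,0,-2.5,0],[200,0,0,-3,-4],[200,0,0,-1.5,-6],[200,0,0,0,-7],[200,0,0,0,-4]],
])

```text
t: 19.47
ee_pos: [496.1, -178.4, 204.0]
tcp_rot: [[0.876, 0.483, 0.002], [0.483, -0.876, -0.001], [0.001, 0.002, -1.0]]
contact_force: [-0.0, 0.4, -1.5]
finger_gap: 0.293
finger_force: 20.0
```

```bash
python3 - <<'E'
from h import *
s=st(); plan(t2w(-47.5,0),142,T['a']+90,full=True)
E
```

```text
t 19.47 grasp [ 496.3 -178.5  143. ] track [ 271.2 -160.4] F [-0.   0.4 -1.5] gap 25.8 ff 20.0
n=11 (min 11) row [ 3.374 -0.95   0.007] spin -7.075 | total cm [ 22.403 -27.772   0.077] a0 -61.12
```

Emit:
jog_arm([
  [[200,3.37,-0.95,-0.2,-7.08],[200,3.37,-0.95,-0.2,-7.08],[200,3.37,-0.95,-0.2,-7.08],[200,3.37,-0.95,-0.2,-7.08],[200,3.37,-0.95,0,-7.08],[200,3.37,-0.95,0,-7.08],[200,3.37,-0.95,0,-7.08],[200,3.37,-0.95,0,-7.08],[200,3.37,-0.95,0,-7.08],[200,3.37,-0.95,0,-7.08],[200,1.7,-0.5,0,-7.08],[200,1.2,-0.3,0,0]],
])

```text
t: 20.47
ee_pos: [559.2, 170.1, 210.5]
tcp_rot: [[-0.291, 0.957, -0.001], [0.957, 0.291, 0.001], [0.001, -0.001, -1.0]]
contact_force: [-0.8, 0.3, -1.3]
finger_gap: 0.291
finger_force: 20.0
```

Emit:
jog_arm([
  [[200,0,0,0,0],[200,0,0,0,0],[200,0,0,0,0]],
])

```text
t: 20.72
ee_pos: [561.6, 165.1, 210.2]
tcp_rot: [[-0.277, 0.961, 0.0], [0.961, 0.277, -0.002], [-0.002, -0.0, -1.0]]
contact_force: [-0.1, -0.5, -0.8]
finger_gap: 0.293
finger_force: 20.0
```

```bash
python3 - <<'E'
from h import *
s=st(); plan(t2w(-47.5,0),103,T['a']+90,full=True)
E
```

```text
t 20.72 grasp [561.6 165.  149.2] track [-39.    0.9] F [-0.1 -0.5 -0.8] gap 25.7 ff 20.0
n=2 (min 2) row [ 0.43  -0.046  2.308] spin -0.312 | total cm [ 0.86  -0.095  4.617] a0 16.08
```

Emit:
jog_arm([
  [[200,0.35,-0.05,0,-0.6],[200,0.35,-0.05,0,0],[200,0,0,0.8,0],[200,0,0,1.3,0],[200,0,0,1.3,0],[200,0,0,0.8,0],[200,0,0,0.3,0],[200,0,0,0,0],[200,0,0,0,0]],
])

```text
t: 21.47
ee_pos: [557.7, 173.8, 164.9]
tcp_rot: [[-0.292, 0.956, -0.001], [0.956, 0.292, 0.0], [0.0, -0.001, -1.0]]
contact_force: [0.3, -0.2, -1.0]
finger_gap: 0.292
finger_force: 20.0
```

```bash
python3 - <<'E'
from h import *
s=st(); plan(t2w(-47.5,0),60,T['a']+90,full=True)
E
```

```text
t 21.47 grasp [557.7 173.8 103.9] track [-48.5  -0.3] F [ 0.3 -0.2 -1. ] gap 25.7 ff 20.0
n=2 (min 2) row [-0.05   0.018  2.197] spin 0.14 | total cm [-0.1    0.036  4.393] a0 16.99
```

Good; descending the second cell.

Emit:
jog_arm([
  [[200,-0.05,0.02,0.5,0.25],[200,0,0,0.8,0],[200,0,0,0.8,0],[200,0,0,0.8,0],[200,0,0,0.7,0],[200,0,0,0.4,0],[200,0,0,0.15,0],[200,0,0,0,0],[200,0,0,0,0]],
])

```text
t: 22.22
ee_pos: [558.0, 173.3, 123.7]
tcp_rot: [[-0.288, 0.958, -0.0], [0.958, 0.288, -0.0], [0.0, -0.0, -1.0]]
contact_force: [0.4, -0.3, -1.1]
finger_gap: 0.29
finger_force: 20.0
```

Emit:
jog_arm([
  [[200,0,0,0.1,0],[200,0,0,0.1,0],[200,0,0,0.1,0],[200,0,0,0,0],[200,0,0,0,0]],
])

```text
t: 22.63
ee_pos: [558.1, 173.2, 120.8]
tcp_rot: [[-0.288, 0.958, 0.0], [0.958, 0.288, -0.0], [-0.0, 0.0, -1.0]]
contact_force: [-0.3, -0.1, -0.9]
finger_gap: 0.287
finger_force: 20.0
```

```bash
python3 - <<'E'
from h import *
s=ft()
E
```

```text
t 22.63 grasp [558.2 173.2  59.8] track [-47.8  -0.1] F [-0.3 -0.1 -0.9] gap 25.3 ff 20.0
Ft 0.0 -0.3
```

Emit:
jog_arm([
  [[200,0,0,0.1,0],[200,0,0,0,0],[180,0,0,0,0],[150,0,0,0,0],[110,0,0,0,0],[90,0,0,0,0],[90,0,0,-1,0],[90,0,0,-2.5,0],[90,0,0,-3,0],[90,0,0,-2.5,4],[90,0,0,-1,7],[90,0,0,0,7]],
])

```text
t: 23.63
ee_pos: [559.2, 174.0, 223.5]
tcp_rot: [[0.028, 1.0, 0.005], [1.0, -0.028, 0.002], [0.002, 0.005, -1.0]]
contact_force: [-0.4, 0.8, 0.5]
finger_gap: 0.644
finger_force: 0.0
```

```bash
python3 - <<'E'
from h import *
s=st(); plan(t2w(-166.3,12.5),150,T['a'],full=True)
c=cam('scene'); cv2.imwrite('pics/s5.png',cv2.resize(c['pixels'][80:200,280:420],None,fx=5,fy=5,interpolation=cv2.INTER_CUBIC))
E
```

```text
t 23.63 grasp [559.5 174.1 162.5] track [-48.3   1.5] F [-0.4  0.8  0.5] gap 56.7 ff 0.0
n=11 (min 11) row [ 0.805 -0.822  0.115] spin 6.518 | total cm [11.547 -2.671  1.264] a0 -1.6
```

View pics/s5.png

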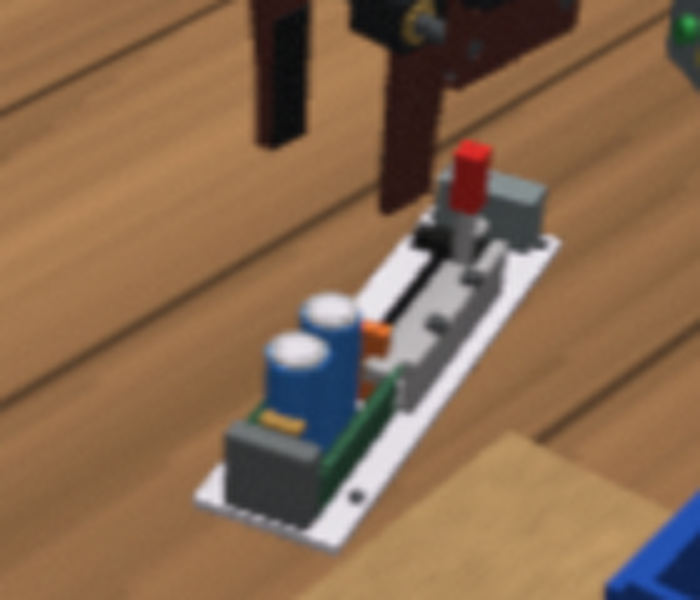

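The picture shows both blue cells upright in the channel at crop (298,350) and (330,310), with the follower still parked. Moving back to the handle.

Emit:
jog_arm([
  [[90,0.8,-0.82,0.1,6.52],[90,0.8,-0.82,0.1,6.52],[90,0.8,-0.82,0.1,6.52],[90,0.8,-0.82,0.1,6.52],[90,0.8,-0.82,0.1,6.52],[90,0.8,-0.82,0.1,6.52],[90,0.8,-0.82,0.1,6.52],[90,0.8,-0.82,0.1,6.52],[90,0.8,-0.82,0.1,6.52],[90,0.8,-0.82,0.1,6.52],[90,0.8,-0.82,0.1,6.52],[90,0,0,0,0]],
])

```text
t: 24.68
ee_pos: [533.5, 291.1, 208.7]
tcp_rot: [[0.956, 0.293, -0.0], [0.293, -0.956, 0.001], [-0.0, -0.001, -1.0]]
contact_force: [-0.7, 0.5, -0.1]
finger_gap: 0.649
finger_force: 0.0
```

Emit:
jog_arm([
  [[115,0,0,0,0],[130,0,0,0,0],[130,0,0,0,0]],
])

```text
t: 24.93
ee_pos: [533.8, 287.7, 208.7]
tcp_rot: [[0.955, 0.295, -0.0], [0.295, -0.955, -0.001], [-0.0, 0.0, -1.0]]
contact_force: [0.3, 0.3, -0.6]
finger_gap: 0.499
finger_force: 0.0
```

```bash
python3 - <<'E'
from h import *
s=st(); plan(t2w(-166.3,12.5),79,T['a'],full=True)
c=cam('scene'); vv,uu=np.mgrid[130:170,330:355]; P=depthpts(c,np.c_[uu.ravel(),vv.ravel()]); t=w2t(P)
b=c['pixels'][130:170,330:355].reshape(-1,3).astype(int)
for lo,hi in((-32,-5),(-70,-34)):
    k=(b.min(1)>120)&(t[:,0]>lo)&(t[:,0]<hi)&(abs(t[:,1])<14)&(P[:,2]>60); print(k.sum(),np.median(P[k][:,2]),t[k].mean(0))
E
```

```text
t 24.93 grasp [533.8 287.7 147.7] track [-164.5    9.5] F [ 0.3  0.3 -0.6] gap 43.9 ff 0.0
n=2 (min 2) row [ 0.15  -0.092  3.435] spin 0.227 | total cm [ 0.3   -0.183  6.869] a0 -72.84
58 73.66853791181632 [-17.02818294   0.08750514]
60 73.89775327237851 [-48.41789959   1.58411633]
```

Emit:
jog_arm([
  [[130,0.15,-0.1,1.5,0.3],[130,0.15,-0.1,2,0],[130,0,0,2,0],[130,0,0,1,0],[130,0,0,0.3,0],[130,0,0,0,0],[215,0,0,0,0],[215,0,0,0,0],[225,0,0,0,0],[225,0,0,0,0],[225,0,0,0,0],[225,0,0,0,0]],
], newtons=40)

```text
t: 25.98
ee_pos: [536.8, 290.6, 141.3]
tcp_rot: [[0.958, 0.287, 0.001], [0.287, -0.958, -0.001], [0.001, 0.001, -1.0]]
contact_force: [0.0, -3.0, 3.2]
finger_gap: 0.159
finger_force: 40.0
```

```bash
python3 - <<'E'
from h import *
s=ft()
E
```

```text
t 25.98 grasp [536.9 290.5  80.3] track [-166.3   13.3] F [ 0.  -3.   3.2] gap 14.0 ff 40.0
Ft 2.9 -0.8
```

Emit:
jog_arm([
  [[225,0,-0.1,0,0],[225,0,-0.1,0,0],[225,0,-0.1,0,0],[225,0,-0.1,0,0],[225,0,0,0,0],[225,0,0,0,0]],
])

```text
t: 26.48
ee_pos: [536.2, 292.6, 141.1]
tcp_rot: [[0.958, 0.286, 0.001], [0.286, -0.958, -0.004], [-0.0, 0.004, -1.0]]
contact_force: [1.8, -8.1, 5.5]
finger_gap: 0.154
finger_force: 40.0
```

```bash
python3 - <<'E'
from h import *
s=ft()
E
```

```text
t 26.48 grasp [536.3 292.4  80.1] track [-168.2   13.3] F [ 1.8 -8.1  5.5] gap 13.6 ff 40.0
Ft 8.2 -0.6
```

Emit:
jog_arm([
  [[225,-0.1,0,0,0],[225,-0.2,0,0,0],[225,-0.2,0,0,0],[225,-0.2,0,0,0],[225,-0.2,0,0,0],[225,-0.2,0,0,0],[225,-0.1,0,0,0],[225,-0.05,0,0,0],[225,0,0,0,0],[225,0,0,0,0]],
])

```text
t: 27.32
ee_pos: [524.8, 289.1, 141.2]
tcp_rot: [[0.958, 0.285, 0.002], [0.285, -0.958, -0.003], [0.001, 0.004, -1.0]]
contact_force: [4.2, -8.6, 4.1]
finger_gap: 0.159
finger_force: 40.0
```

```bash
python3 - <<'E'
from h import *
s=ft()
E
```

```text
t 27.32 grasp [524.9 288.9  80.2] track [-168.2    1.4] F [ 4.2 -8.6  4.1] gap 14.0 ff 40.0
Ft 9.4 1.5
```

Emit:
jog_arm([
  [[225,0,0.1,0,0],[225,0,0.2,0,0],[225,0,0.2,0,0],[225,0,0.2,0,0],[225,0,0.2,0,0],[225,0,0.2,0,0],[225,0,0.2,0,0],[225,0,0.2,0,0],[225,0,0.1,0,0],[225,0,0.1,0,0],[225,0,0.1,0,0],[225,0,0,0,0]],
])

```text
t: 28.32
ee_pos: [529.8, 272.1, 141.2]
tcp_rot: [[0.958, 0.285, 0.002], [0.285, -0.958, -0.003], [0.001, 0.003, -1.0]]
contact_force: [3.6, -7.8, 3.7]
finger_gap: 0.157
finger_force: 40.0
```

```bash
python3 - <<'E'
from h import *
s=ft()
E
```

```text
t 28.32 grasp [530.  272.   80.2] track [-150.5    1.4] F [ 3.6 -7.8  3.7] gap 13.8 ff 40.0
Ft 8.5 1.3
```

Emit:
jog_arm([
  [[225,0,0.1,0,0],[225,0,0.1,0,0],[225,0,0.1,0,0],[225,0,0.1,0,0],[225,0,0.1,0,0],[225,0,0.1,0,0],[225,0,0.1,0,0],[225,0,0.1,0,0],[225,0,0.1,0,0],[225,0,0.1,0,0],[225,0,0,0,0],[225,0,0,0,0]],
])

```text
t: 29.32
ee_pos: [532.5, 263.2, 141.3]
tcp_rot: [[0.958, 0.286, 0.002], [0.286, -0.958, -0.002], [0.001, 0.002, -1.0]]
contact_force: [3.0, -5.7, 4.3]
finger_gap: 0.161
finger_force: 40.0
```

```bash
python3 - <<'E'
from h import *
s=ft()
E
```

```text
t 29.32 grasp [532.6 263.   80.3] track [-141.2    1.3] F [ 3.  -5.7  4.3] gap 14.2 ff 40.0
Ft 6.4 1.2
```

Emit:
jog_arm([
  [[225,0,0.1,0,0],[225,0,0.1,0,0],[225,0,0.1,0,0],[225,0,0.05,0,0],[225,0,0.05,0,0],[225,0,0,0,0],[225,0,0,0,0]],
])

```text
t: 29.9
ee_pos: [533.0, 261.1, 141.2]
tcp_rot: [[0.958, 0.287, 0.002], [0.287, -0.958, 0.0], [0.002, 0.0, -1.0]]
contact_force: [3.8, -3.0, 5.3]
finger_gap: 0.154
finger_force: 40.0
```

```bash
python3 - <<'E'
from h import *
s=ft()
E
```

```text
t 29.9 grasp [533.1 261.1  80.2] track [-139.2    1.2] F [ 3.8 -3.   5.3] gap 13.6 ff 40.0
Ft 4.0 2.8
```

Emit:
jog_arm([
  [[225,0,0.05,0,0],[225,0,0.05,0,0],[225,0,0.05,0,0],[225,0,0,0,0],[225,0,0,0,0]],
])

```text
t: 30.32
ee_pos: [533.1, 260.8, 141.4]
tcp_rot: [[0.958, 0.288, 0.002], [0.288, -0.958, 0.002], [0.002, -0.001, -1.0]]
contact_force: [2.7, -0.3, 5.2]
finger_gap: 0.156
finger_force: 40.0
```

```bash
python3 - <<'E'
from h import *
s=ft()
E
```

```text
t 30.32 grasp [533.2 260.9  80.4] track [-139.     1.3] F [ 2.7 -0.3  5.2] gap 13.7 ff 40.0
Ft 1.1 2.4
```

Emit:
jog_arm([
  [[225,0.05,0,0,0],[200,0,0,0,0],[170,0,0,0,0],[130,0,0,0,0],[110,0,0,0,0],[110,0,0,-1,0],[110,0,0,-2.5,0],[110,0,0,-3,0],[110,0,0,-2.5,0],[110,0,0,-1,0],[110,0,0,0,0],[110,0,0,0,0]],
])

```text
t: 31.32
ee_pos: [533.1, 259.6, 240.8]
tcp_rot: [[0.958, 0.287, 0.001], [0.287, -0.958, 0.0], [0.001, 0.0, -1.0]]
contact_force: [0.1, -0.8, -0.8]
finger_gap: 0.569
finger_force: 0.0
```

```bash
python3 - <<'E'
from h import *
s=st()
c=cam('scene'); cv2.imwrite('pics/s6.png',cv2.resize(c['pixels'][80:200,280:420],None,fx=5,fy=5,interpolation=cv2.INTER_CUBIC))
hsv=cv2.cvtColor(c['pixels'],cv2.COLOR_BGR2HSV)
m=((hsv[...,0]<8)|(hsv[...,0]>172))&(hsv[...,1]>150)&(hsv[...,2]>80); m[:100]=0;m[150:]=0;m[:,:340]=0;m[:,390:]=0
q=np.argwhere(m)[:,::-1]; print('grip',m.sum(),w2t(onz(c,q.mean(0),77)))
vv,uu=np.mgrid[130:175,325:360]; P=depthpts(c,np.c_[uu.ravel(),vv.ravel()]); t=w2t(P); b=c['pixels'][130:175,325:360].reshape(-1,3).astype(int)
for lo,hi in((-26,0),(-54,-27)):
    k=(b.min(1)>120)&(t[:,0]>lo)&(t[:,0]<hi)&(abs(t[:,1])<14)&(P[:,2]>60); print(k.sum(),np.median(P[k][:,2]),t[k].mean(0))
E
```

```text
t 31.32 grasp [533.1 259.6 179.8] track [-137.8    0.8] F [ 0.1 -0.8 -0.8] gap 50.1 ff 0.0
grip 96 [[-136.9363205     1.09831817]]
63 73.62274036271458 [-11.13246147   0.17078306]
69 73.86178187780149 [-38.31947753   1.90684224]
```

View pics/s6.png

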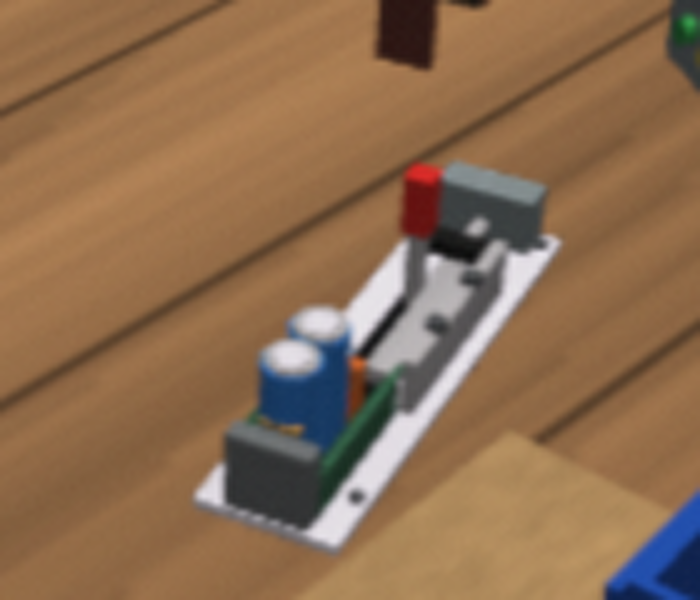

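The picture shows both cells side by side against the nose at crop (292,357) and (320,325). The follower presses on them at (356,385), and the handle at (422,200) is out of the notch with the hand clear. Handing in.

```bash
python3 -c "
from cell import *
print(sign_off())"
```

```text
the job is handed in; nothing more can be done
None
```

I handed the job in at 31.3 s: both blue cells stand upright against the nose, held by the follower's spring at about 36 mm, with the handle out of the notch and the hand clear. The hand-in gave no verdict.

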